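Unlock the lid stay and shut the slug box

ROBOT

A 7-joint arm with a two-finger parallel gripper is mounted at the origin on a cart in front of the work surface, level with it; the furniture and walls round the work are solid. World frame = base frame: x ahead of the robot, y to its left, z up, the work surface at z = 0. Lengths are in mm, angles in rad, forces in N, time in s.
With the tool pointing down it reaches from about 400 to 875 mm from the base axis. Payload 4.4 kg.
Tool frame: the origin (TCP) lies between the finger pads; the fingertips stand ctrl.finger_overhang ahead of it and the grasp point (between the pads) lies 11 mm behind it (ctrl.finger_overhang is the distance from the TCP to the fingertips, in mm); z points along the fingers, y is the direction in which the jaws open and shut (so a half turn about z gives the same grasp; the last joint's range is limited). The gripper opens to 85 mm and grips with 20 to 120 N. Pads are 22 mm wide; open, the fingers measure 114 mm over their backs; the gripper's body (76 mm by 85 mm) begins 54 mm behind the grasp point. The pads swing forward as they close: fully open they stand 13 mm farther back than shut.
Start: joints at [1.12, 0.628, 0.038, 1.517, -0.027, 0.996, -0.02], TCP at [244.021, -602.471, 239.313] pointing down, gripper open.
Joint ranges: [-3.06, 3.06], [-0.37, 2.12], [-1.25, 1.32], [0.18, 2.47], [-1.1, 4.24], [0.23, 1.98], [-2.94, 2.94]. Speed limits (rad/s): [2.57, 2.57, 3.14, 3.14, 3.14, 3.14, 3.14].

INTERFACE

Orientations are given as [roll, pitch, yaw] about the fixed x, y, z axes, in that order (R = Rz(yaw) Ry(pitch) Rx(roll)).
In Python, from cell import ctrl gives the robot as it stands. The module is installed in compiled form; this text tells all that it offers.
- The arm moves only by the tool step_arm, never from a script. Its argument "deltas" is a list that holds one entry, the list of rows, each a list of 7 numbers: the opening, from 0 (shut) to 1 (fully open), then the shift along the world's x, y, z in mm, then the turn, a rotation vector about the world's x, y, z in rad. In form: [[[grip, tx, ty, tz, rx, ry, rz], ...]]. A call has 1 to 10 rows; each row shifts and turns the commanded pose from where the row before left it; what a row does not reach is not made up. A row lasts 1/12 s, in which the tool goes at most 41.7 mm and 7.16 degrees, less where a joint would pass 70% of its speed; a pose out of reach is approached as far as the arm can. A call is refused whole if a number of a shift passes 41.7 or a number of a turn 0.125, either way. A call with a gripper value outside its range is refused whole. The fingers move at their own pace and stop on an object; the grip force is fixed at half the most. Time passes only in rows, so rows that do not move let the fingers close. It gives the time, the measured TCP pose, the force and the opening at its end, in the units of the state.
- ctrl.read_state(): the state, without advancing time (a new reading comes with each control period).
- ctrl.get_image(name): name is "scene" or "top"; returns (picture, depth): 420x560x3 uint8, red, green, blue; 420x560 float32, mm along the optical axis (not along the pixel's ray), 0 where there is no reading.
- ctrl.camera_info(name): a dict with "intrinsics" (3x3 intrinsics, pixels), "rvec" (rotation vector, rad) and "tvec" (3), from world to camera coordinates, as OpenCV has them. Camera axes: x right, y down, z forward; pixel columns grow to the right and rows downward; lengths in mm; the calibration is good to about 2 mm. A picture is of the moment at which its call begins. camera_info takes no time and is no camera call.
- ctrl.finish_job(): hands the job in, once; it reports no verdict.
The state is a dict: "clock": time; "qpos": joint angles; "qd": joint speeds; "tau": joint torques, N m; "eef_pos": TCP position; "tool_rot": TCP orientation; "force": force on the tool from outside, world axes, zero at the start; "torque": the same for the moment, N m; "width": finger opening in mm.
Only numpy, scipy, OpenCV 4.12 (cv2) and the standard library are available. Lean on these libraries where they do the work, as an engineer would, in place of code of your own. Each camera call takes 0.05 s, during which the arm holds its last target.

TASK

Shut the grey box of melt slugs: lift the red knob on the knee of its folding lid stay past centre so that the stay unlocks while the lid is still up, then lower the lid without letting it slam and press its front edge down until it snaps fully shut under the spring catch. Leave the jars and the slug standing on the worktop where they are.

Things in the scene. Friction and masses are not known exactly. Their poses are not given: they have to be found in the camera images.
- slug_box: Fixed open-topped grey box, 210 deep (x) x 240 wide (y) x 100 mm high, melt slugs lying in it, on a white plinth 5 to 65 mm high. Origin: centre of the grey box's underside, on the plinth. x points from its front (with the spring catch) to its hinged far side, y to its left; the folding stay is mounted outside its right (-y) side. All box coordinates below are in this frame.
- knob_mid (a point): Middle of the grip length of the red knob pin on the stay's knee: pin 12 mm thick, along box y, 20 mm disc at its outer end, 32 mm outside the box's right side (box y -152 mm). Locked it stands at box x 7, z 119 mm beside the leaning lid, so lean the tool back towards the box front. It turns on a 90 mm radius about the stay's lower pivot at box x -65, z 65 mm.
- box_hinge (a point): Middle of the lid's hinge line, which runs along box y: box x 105, y 0, z 100 mm.
- lid_edge (a point): Middle of the lid's free (front) edge on its outer face, 215 mm from the hinge line and 12 mm above it when shut. The lid is a 12 mm plate, 244 mm wide; a stiff hinge (about 0.5 N m) holds it at any angle once unlocked. A spring roller catch stands in front of the box at this middle: pressing the lid past it takes about 12 N here, over the last 17 mm.
- lid (a joint): Lid hinge angle, rad: 0 standing open (62 degrees above level, leaning over the box) with the stay locked, grows as it closes, 1.08 fully shut. It rests on the spring catch at about 1.00 unless pressed on. The locked stay blocks it.
- stay_upper (a joint): Knee angle of the stay, rad: 0 locked (knee 9 mm below and behind the straight line of its links, against a stop), 0.21 straight, grows as the knee rises and the stay folds. To unlock, move the knob 30 to 40 mm up and towards the box front (45 degrees); past about 0.5 it stays unlocked when let go. Pushing the lid down then folds it; shut, it reads about 2.36.
- slug_out_mid (a point): Centre (49 mm up) of the amber cylinder, a melt slug 42 mm in diameter, 98 mm high, standing loose on the worktop. Leave it.
- red_jar_mid (a point): Centre (36 mm up) of the loose white jar with a red lid, 59 mm in diameter, 72 mm high. Leave it.
- blue_jar_mid (a point): Centre (36 mm up) of the loose white jar with a blue lid, 59 mm in diameter, 72 mm high. Leave it.

How it is judged:
By the outcome, as a careful person would: the job done as asked, in the order asked, and still so for the second after the job is handed in, with the robot touching nothing.
It also fails if it takes over 48 s, if anything falls off the work surface, if the arm or the gripper's body presses on something with over 40 N, if the wrist force passes 120 N, or if a joint passes its speed limit or range.

## Working session

There is one attempt and no reset: what is moved stays moved. The work goes in short steps, Python scripts to look and compute and a tool call to move; the robot and the scene stay as the last step left them, time stands still between calls to the robot, and variables do not carry over. Pictures are saved under pics/ and viewed, and the job is handed in when it is done.

Besides the shell and the picture viewer there is one more tool, called as name(argument=value, ...) on one line, values as JSON. step_arm: Moves the arm, as the interface text tells. Its arguments: {"type":"object","properties":{"deltas":{"type":"array"}},"required":["deltas"]}

```bash
mkdir -p pics; python3 - <<'E'
from cell import ctrl
import cv2,numpy as np
for n in("scene","top"):
    p,d=ctrl.get_image(n); cv2.imwrite(f"pics/{n}0.png",p[:,:,::-1]); np.savez(f"{n}0.npz",p=p,d=d)
    c=ctrl.camera_info(n); print(n,c)
print(ctrl.read_state(),ctrl.finger_overhang)
E
```

```text
scene {'intrinsics': array([[432.3325551 ,   0.        , 275.39486519],
       [  0.        , 432.3325551 , 202.78946663],
       [  0.        ,   0.        ,   1.        ]]), 'rvec': array([ 1.0935456 , -2.33292493,  1.06847244]), 'tvec': array([ 376.17030178,  394.66357362, 1117.22448641])}
top {'intrinsics': array([[437.99046578,   0.        , 275.65234658],
       [  0.        , 437.99046578, 208.94355995],
       [  0.        ,   0.        ,   1.        ]]), 'rvec': array([ 2.13483696, -2.09518803,  0.21221341]), 'tvec': array([  51.96575782,  567.60386441, 1273.85361967])}
{'clock': 0.1, 'qpos': array([ 1.12017132,  0.62925254,  0.03844523,  1.51830683, -0.02701056,
        0.99628979, -0.01996844]), 'qd': array([-9.59180313e-04, -1.60521139e-03, -1.33386030e-04, -4.58745495e-03,
       -1.31508613e-04,  6.54517580e-05,  9.16833333e-04]), 'tau': array([ 2.79043532e-03, -5.64542198e+01,  1.23068757e+00, -1.93979055e+01,
        1.14002684e-02,  5.37532411e-03,  2.03155304e-05]), 'eef_pos': array([ 243.82623122, -601.92625164,  238.46933079]), 'tool_rot': array([-3.13985401e+00,  9.71865750e-06,  3.84849573e-01]), 'force': array([ 0.23938057, -0.19816545, -0.22975467]), 'torque': array([ 0.08403561, -0.00208747, -0.01664345]), 'width': 85.51741615475547} 8.0
```

View pics/scene0.png

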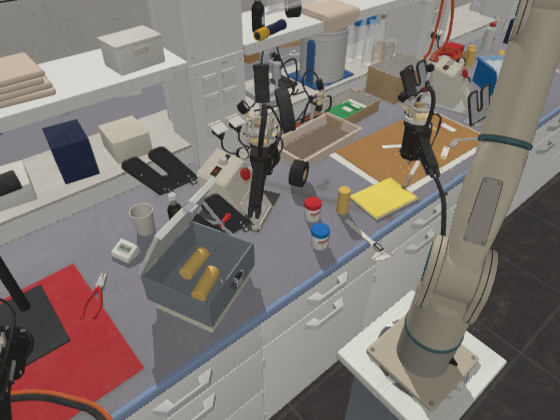

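View pics/top0.png

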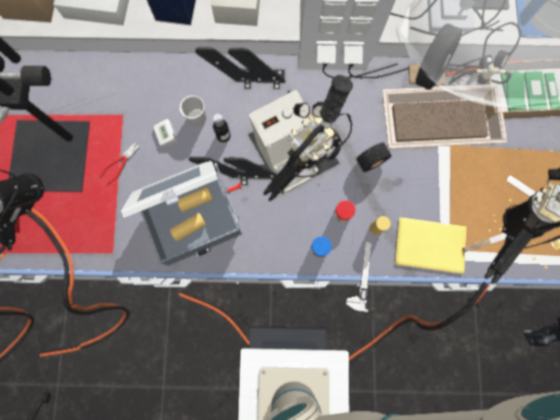

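```bash
cat > h.py <<'E'
import numpy as np,cv2
from cell import ctrl
def cam(n):
    c=ctrl.camera_info(n); R,_=cv2.Rodrigues(c["rvec"]); return c["intrinsics"],R,np.array(c["tvec"])
def proj(n,P):
    K,R,t=cam(n); P=np.atleast_2d(P); q=(P@R.T+t)@K.T; return q[:,:2]/q[:,2:]
def unproj(n,uv,d):
    K,R,t=cam(n); uv=np.atleast_2d(uv); r=np.c_[uv,np.ones(len(uv))]@np.linalg.inv(K).T
    return (r*np.atleast_1d(d)[:,None]-t)@R
def plane(n,uv,z):
    K,R,t=cam(n); uv=np.atleast_2d(uv); r=np.c_[uv,np.ones(len(uv))]@np.linalg.inv(K).T@R
    o=-R.T@t; return o+r*((z-o[2])/r[:,2])[:,None]
def tri(a,b):
    A=[];B=[]
    for n,uv in(("scene",a),("top",b)):
        K,R,t=cam(n); r=np.linalg.inv(K)@[*uv,1]; r=R.T@r; r/=np.linalg.norm(r); o=-R.T@t
        M=np.eye(3)-np.outer(r,r); A.append(M);B.append(M@o)
    return np.linalg.lstsq(np.vstack(A),np.hstack(B),rcond=None)[0]
def cloud(n,d):
    v,u=np.mgrid[:420,:560]; return unproj(n,np.c_[u.ravel(),v.ravel()],d.ravel()).reshape(420,560,3)
E
python3 - <<'E'
from h import *
for n,(x0,x1,y0,y1) in {"scene":(120,290,160,330),"top":(110,280,130,270)}.items():
    f=np.load(n+"0.npz"); p=f["p"][y0:y1,x0:x1,::-1]; cv2.imwrite(f"pics/{n}0c.png",cv2.resize(p,None,fx=3.5*600/595*1,fy=3.5,interpolation=cv2.INTER_CUBIC))
    P=f["p"].astype(int); m=(P[...,0]>140)&(P[...,1]<70)&(P[...,2]<70)
    c=cloud(n,f["d"]); 
    k,l,s,ce=cv2.connectedComponentsWithStats(m.astype(np.uint8))
    for i in range(1,k):
        if s[i,4]>8: print(n,ce[i],s[i],np.median(c[l==i],0))
E
```

```text
scene [453.51265823  49.        ] [443  42  20  18 158] [  971.25525387 -1558.13682634   117.1339021 ]
scene [438.2   50.75] [434  47   9   8  20] [  956.81889525 -1424.68919939   151.90300048]
scene [426.44444444  55.        ] [425  52   4   7   9] [  950.72679283 -1305.08127909   160.51201069]
scene [241.61538462 170.46153846] [240 168   4   6  13] [753.01727788   7.46720538 166.39304292]
scene [312.45578231 201.95918367] [305 197  16  11 147] [ 563.86284616 -143.6693134    70.72757917]
scene [226.05128205 216.66666667] [222 213   9   9  39] [604.71184346 174.27907179 162.39549618]
scene [ 80.21810019 343.97046314] [  11  265  133  136 8464] [576.35195456 652.74324858   1.73095772]
scene [  8.14285714 297.85714286] [  5 296   7   4  14] [872.16375534 767.45175774   1.68507426]
scene [ 40.9081537  410.70290534] [  11  401   69   19 1067] [483.48020943 800.03991741   1.73406144]
top [111.84516129 169.77419355] [100 158  25  28 155] [696.45596929 591.20048246   9.91859694]
top [  4.05882353 169.        ] [  0 168  10   3  17] [690.47680509 934.11216608   5.6673533 ]
top [  3.72727273 175.6969697 ] [  0 171   9  10  33] [665.71845217 935.93725247   5.14118019]
top [ 39.53571429 199.39285714] [ 33 192  14  16  28] [593.52305599 810.87316908   2.87234207]
top [342.5505618  213.94382022] [337 208  12  11  89] [ 551.79035703 -138.58089654   72.87918225]
top [ 25.30493274 233.42600897] [  3 215  55  38 223] [487.47642783 858.99060181   4.28770971]
```

View pics/scene0c.png

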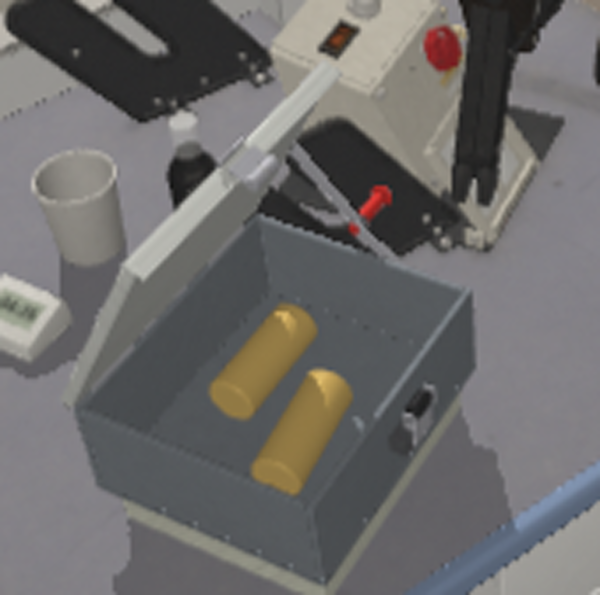

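View pics/top0c.png

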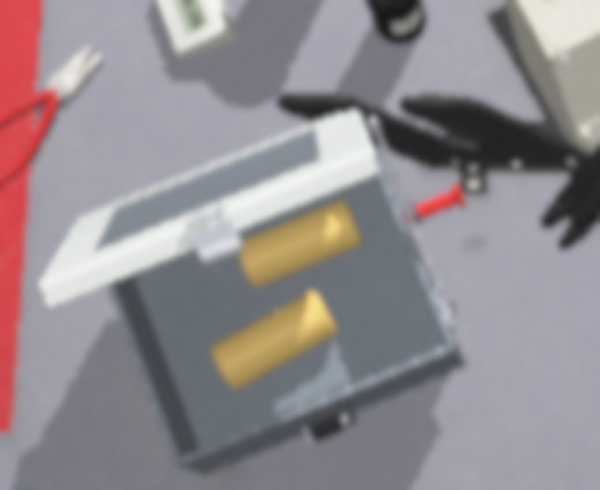

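```bash
python3 - <<'E'
from h import *
s=lambda u,v:(120+u/3.529,160+v/3.5)
t=lambda u,v:(110+u/3.529,130+v/3.5)
fr=tri(s(472,290),t(460,352)); fl=tri(s(315,508),t(185,463)); print("FR",fr,"FL",fl,np.linalg.norm(fr-fl))
print("knob disc",tri(s(382,193),t(460,197)),"inner",tri(s(358,228),t(417,213)))
print("hinge FL? ",tri(s(78,400),t(118,287)))
D={n:np.load(n+"0.npz") for n in("scene","top")}
for n in D:
    c=cloud(n,D[n]["d"]); np.save(n+"c.npy",c)
c=np.load("topc.npy")
# height map sample around box
sel=(c[...,0]>400)&(c[...,0]<750)&(c[...,1]>100)&(c[...,1]<600)&(c[...,2]>30)
z=c[sel][:,2]; h,e=np.histogram(z,bins=np.arange(30,400,5)); print(list(zip(e.astype(int),h)))
for n,uv in(("scene",s(472,290)),("scene",s(315,508)),("top",t(460,352)),("top",t(185,463)),("top",t(330,425)),("scene",s(330,80)),("scene",s(145,265)),("top",t(372,150)),("top",t(50,295)),("top",t(350,110))):
    u,v=np.round(uv).astype(int); print(n,u,v,np.load(n+"c.npy")[v-1:v+2,u-1:u+2].reshape(-1,3).round().tolist()[::2])
E
```

```text
FR [487.42279799 162.10020742 135.40433116] FL [393.43114556 376.44594866 130.54276321] 234.09861673851788
knob disc [610.09802606 163.89506009 157.34482255] inner [598.18214941 198.56105239 146.39897495]
hinge FL?  [544.62780599 451.11919657 159.82293353]
[(np.int64(30), np.int64(14)), (np.int64(35), np.int64(24)), (np.int64(40), np.int64(62)), (np.int64(45), np.int64(1084)), (np.int64(50), np.int64(1743)), (np.int64(55), np.int64(252)), (np.int64(60), np.int64(51)), (np.int64(65), np.int64(67)), (np.int64(70), np.int64(88)), (np.int64(75), np.int64(127)), (np.int64(80), np.int64(196)), (np.int64(85), np.int64(315)), (np.int64(90), np.int64(455)), (np.int64(95), np.int64(130)), (np.int64(100), np.int64(76)), (np.int64(105), np.int64(80)), (np.int64(110), np.int64(95)), (np.int64(115), np.int64(72)), (np.int64(120), np.int64(79)), (np.int64(125), np.int64(79)), (np.int64(130), np.int64(81)), (np.int64(135), np.int64(237)), (np.int64(140), np.int64(278)), (np.int64(145), np.int64(46)), (np.int64(150), np.int64(71)), (np.int64(155), np.int64(46)), (np.int64(160), np.int64(94)), (np.int
[... 1989 characters left out ...]
.0, 143.0], [423.0, 263.0, 140.0], [423.0, 257.0, 140.0]]
scene 214 183 [[580.0, 220.0, 329.0], [580.0, 214.0, 326.0], [577.0, 219.0, 327.0], [578.0, 221.0, 324.0], [761.0, 111.0, 157.0]]
scene 161 236 [[494.0, 421.0, 329.0], [491.0, 418.0, 329.0], [492.0, 420.0, 327.0], [489.0, 424.0, 328.0], [487.0, 420.0, 326.0]]
top 215 173 [[599.0, 214.0, 334.0], [697.0, 258.0, -1.0], [597.0, 211.0, 333.0], [594.0, 213.0, 334.0], [650.0, 237.0, 139.0]]
top 124 214 [[493.0, 426.0, 335.0], [495.0, 423.0, 328.0], [492.0, 425.0, 330.0], [490.0, 428.0, 328.0], [490.0, 423.0, 327.0]]
top 209 161 [[676.0, 254.0, 187.0], [678.0, 249.0, 183.0], [680.0, 255.0, 166.0], [673.0, 255.0, 179.0], [669.0, 248.0, 191.0]]
```

```bash
python3 - <<'E'
from h import *
for n in("top","scene"):
    c=np.load(n+"c.npy")
    m=(c[...,0]>370)&(c[...,0]<640)&(c[...,1]>140)&(c[...,1]<480)&(abs(c[...,2]-139)<4)
    k,l,st,ce=cv2.connectedComponentsWithStats(m.astype(np.uint8),connectivity=8)
    big=np.isin(l,[i for i in range(1,k) if st[i,4]>15]); P=c[big]
    print(n,P.shape,np.median(P[:,2]),cv2.minAreaRect(P[:,:2].astype(np.float32)))
    np.savetxt(n+"rim.txt",P)
# lid edge
c=np.load("topc.npy"); m=(abs(c[...,2]-331)<8)&(c[...,0]>400)&(c[...,0]<700)&(c[...,1]>150)&(c[...,1]<480)
P=c[m]; print(len(P),P[:,2].max(),cv2.minAreaRect(P[:,:2].astype(np.float32)))
c=np.load("scenec.npy"); m=(abs(c[...,2]-331)<8)&(c[...,0]>400)&(c[...,0]<700)&(c[...,1]>150)&(c[...,1]<480)
P=c[m]; print(len(P),P[:,2].max(),cv2.minAreaRect(P[:,:2].astype(np.float32)))
E
```

```text
top (388, 3) 139.81805410482545 ((500.6637878417969, 299.8104248046875), (179.4055633544922, 243.00210571289062), 25.895801544189453)
scene (650, 3) 138.1674919919506 ((525.41552734375, 308.15533447265625), (234.5360870361328, 250.35720825195312), 23.759790420532227)
907 338.95093501236846 ((539.6337280273438, 317.5521240234375), (37.67571258544922, 242.8816680908203), 24.764934539794922)
665 338.6818912805761 ((534.693359375, 316.4000244140625), (35.320335388183594, 244.01763916015625), 24.184202194213867)
```

```bash
python3 - <<'E'
from h import *
for n in("top","scene"):
  P=np.loadtxt(n+"rim.txt")
  for a in (23.7,24.3,24.9):
    a=np.radians(a); x=P[:,:2]@[np.cos(a),np.sin(a)]; y=P[:,:2]@[-np.sin(a),np.cos(a)]
    q=lambda v:np.percentile(v,[0,1,3,97,99,100]).round(1)
    # front line residual slope
    f=x<np.min(x)+12; pf=np.polyfit(y[f],x[f],1)
    r=(y<np.min(y)+8); l=y>np.max(y)-8
    print(n,round(np.degrees(a),1),"x",q(x),"y",q(y),"front slope deg",np.degrees(pf[0]).round(2),"R",np.degrees(np.polyfit(x[r],y[r],1)[0]).round(2),r.sum(),"L",np.degrees(np.polyfit(x[l],y[l],1)[0]).round(2),l.sum())
E
```

```text
top 23.7 x [489.2 490.3 492.9 661.6 668.6 673.2] y [-46.4 -45.9 -45.1 193.4 194.1 194.4] front slope deg -2.5 R 0.38 96 L 0.73 98
top 24.3 x [490.  491.  493.6 662.8 668.2 672.7] y [-52.1 -51.9 -51.4 187.  187.6 188.3] front slope deg -1.97 R -0.12 95 L 0.13 98
top 24.9 x [490.7 491.7 494.3 664.2 668.  672.1] y [-59.  -58.3 -57.5 180.6 181.3 182.4] front slope deg -2.5 R -0.55 93 L -0.33 97
scene 23.7 x [487.7 489.3 492.4 719.5 720.9 722.2] y [-54.2 -50.6 -46.2 194.8 195.3 196.3] front slope deg -1.22 R -2.81 20 L 0.41 175
scene 24.3 x [488.5 490.  493.1 720.7 721.9 723.7] y [-60.4 -56.9 -52.3 188.  188.7 190. ] front slope deg -0.69 R -0.35 19 L 0.07 173
scene 24.9 x [489.2 490.6 493.8 721.9 722.9 725.4] y [-66.7 -63.2 -58.9 181.6 182.1 183.9] front slope deg -0.16 R 1.04 21 L -0.24 166
```

```bash
cat >> h.py <<'E'
A=np.radians(24.3); EX=np.array([np.cos(A),np.sin(A),0]); EY=np.array([-np.sin(A),np.cos(A),0]); O=np.array([533.9,315.7,39.5])
def b2w(p): p=np.atleast_2d(p); return O+p[:,:1]*EX+p[:,1:2]*EY+p[:,2:]*np.array([0,0,1.])
def w2b(p): d=np.asarray(p)-O; return np.stack([d@EX,d@EY,d[...,2]],-1)
E
python3 - <<'E'
from h import *
pts=np.array([[-105,-120,100],[-105,120,100],[105,-120,100],[105,120,100],[7,-152,119],[7,-170,119],[14.7,-122,295.6],[14.7,122,295.6],[-65,-125,65]])
for n,(x0,x1,y0,y1) in {"scene":(120,290,160,330),"top":(110,280,130,270)}.items():
    p=np.load(n+"0.npz")["p"][y0:y1,x0:x1,::-1]; im=cv2.resize(p,None,fx=3.5,fy=3.5,interpolation=cv2.INTER_CUBIC)
    for u,v in proj(n,b2w(pts)): cv2.circle(im,(int((u-x0+.5)*3.5),int((v-y0+.5)*3.5)),4,(0,255,0),1)
    cv2.imwrite(f"pics/{n}1.png",im)
print(b2w([7,-152,119]),b2w([7,-152,119])-O)
H=np.full((14,28),-9.)
for n in("top","scene"):
    c=np.load(n+"c.npy").reshape(-1,3); 
    c=c[(c[:,2]<700)&(c[:,2]>-20)&(c[:,0]>200)&(c[:,0]<900)&(c[:,1]>-700)&(c[:,1]<700)]
    i=((c[:,0]-200)//50).astype(int); j=((c[:,1]+700)//50).astype(int)
    np.maximum.at(H,(i,j),c[:,2])
print("y",list(range(-700,700,50)))
for i in range(14): print(200+50*i,H[i].astype(int).tolist())
E
```

```text
[[602.83000544 180.04730246 158.5       ]] [[  68.93000544 -135.65269754  119.        ]]
y [-700, -650, -600, -550, -500, -450, -400, -350, -300, -250, -200, -150, -100, -50, 0, 50, 100, 150, 200, 250, 300, 350, 400, 450, 500, 550, 600, 650]
200 [-9, -9, 371, 353, 54, 39, -9, -9, -9, -9, -9, -9, -9, -9, -9, -9, -9, -9, -9, -9, -9, -9, -9, -9, -9, -9, -9, -9]
250 [-9, 259, 370, 100, 101, 43, -9, -9, -9, 11, 14, -9, -9, -9, -9, -9, -9, -9, -9, -9, -9, -9, -9, -9, -9, -9, -9, 12]
300 [-9, -9, 95, 121, 107, -9, -9, -9, -9, 21, 19, -9, -9, -9, -9, -9, -9, -9, -9, -9, -9, -9, -9, -9, -9, -9, -9, 21]
350 [7, 8, 143, 136, 14, 17, 13, 8, 9, 15, 8, 7, 8, 9, 8, 8, 7, 8, 6, 9, 8, 144, 11, 7, 8, 8, 8, 26]
400 [6, 159, 156, 129, 18, 18, 18, 17, 9, 13, 8, 71, 79, 74, 11, 10, 8, 10, 134, 147, 145, 145, 144, 8, 7, 10, 11, 17]
450 [297, 278, 166, 26, 17, 16, 16, 16, 88, 91, 11, 74, 79, 77, 8, 8, 8, 145, 146, 145, 99, 328, 335, 8, 8, 10, 13, 11]
500 [412, 280, 15, 16, 17, 17, 18, 19, 104, 107, 79, 78, 9, 7, 7, 11, 11, 145, 57, 336, 344, 338, 337, 250, 11, 11, 13, 12]
550 [620, 298, 15, 13, 10, 8, 12, 13, 8, 8, 79, 80, 8, 10, 158, 188, 132, 170, 337, 339, 341, 309, 272, 230, 7, 10, 13, 13]
600 [292, 288, 12, 12, 13, 9, 8, 699, 699, 698, 8, 10, 343, 445, 442, 216, 7, 173, 329, 300, 267, 225, 190, 7, 8, 12, 15, 20]
650 [12, 13, 15, 13, 11, 8, 10, 10, 8, 699, 692, 321, 436, 445, 422, 111, 187, 205, 235, 216, 198, 6, 6, 10, 9, 16, 18, 19]
700 [13, 15, 13, 12, 12, 9, 8, 9, 102, 698, 699, 380, 528, 519, 437, 173, 168, 12, 6, 6, 6, 7, 8, 9, 17, 18, 22, 21]
750 [61, 66, 65, 66, 67, 65, 70, 66, 99, 104, 699, 227, 520, 515, 179, 189, 190, 8, 96, 87, 8, 37, 35, 11, 16, 13, 425, 425]
800 [66, 66, 64, 58, 61, 62, 55, 56, 65, 7, 699, 5, 189, 183, 202, 196, 196, 11, 152, 150, 91, 96, 37, 26, 8, 13, 428, 487]
850 [67, 68, 46, 61, 71, 73, 69, 56, 67, 637, 644, 9, 186, 184, 195, 196, 3, 8, 11, 93, 91, 96, 36, 22, 9, 11, 12, 488]
```

View pics/scene1.png

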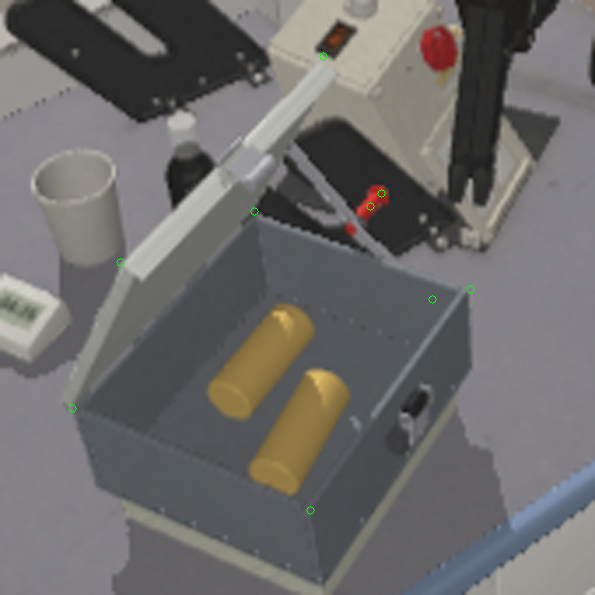

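View pics/top1.png

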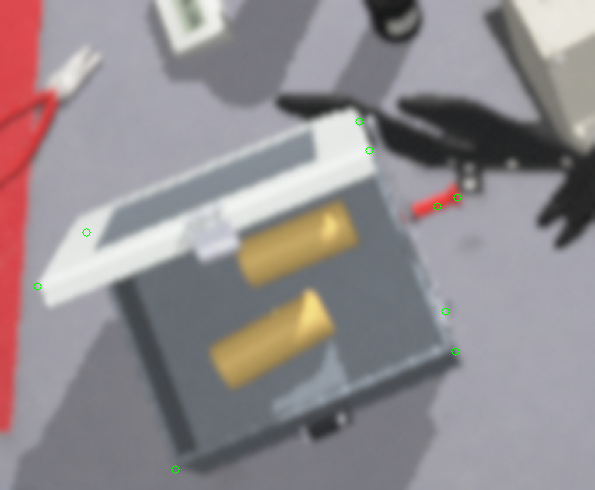

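```bash
python3 - <<'E'
from h import *
for n in("top","scene"):
    c=np.load(n+"c.npy").reshape(-1,3)
    for y0 in range(0,180,20):
        m=(c[:,0]>450)&(c[:,0]<680)&(c[:,1]>=y0)&(c[:,1]<y0+20)&(c[:,2]>40)&(c[:,2]<500)
        if m.sum()>3: print(n,y0,m.sum(),c[m].min(0).round(),c[m].max(0).round())
    b=w2b(c); m=(abs(b[:,0]-7)<70)&(b[:,1]<-133)&(b[:,1]>-200)&(b[:,2]>20)&(b[:,2]<250)
    print(n,m.sum()); 
    for q in b[m][::6]: print(q.round())
E
```

```text
top 0 322 [612.   0. 178.] [680.  20. 442.]
top 20 331 [607.  20. 154.] [679.  40. 431.]
top 40 176 [589.  40.  99.] [674.  60. 233.]
top 60 175 [578.  60.  45.] [680.  80. 210.]
top 80 88 [577.  82.  46.] [680. 100. 178.]
top 100 31 [675. 100.  55.] [680. 119. 144.]
top 120 41 [674. 120.  44.] [680. 140. 179.]
top 140 64 [675. 140.  42.] [680. 159. 197.]
top 160 193 [483. 160.  41.] [680. 180. 206.]
top 161
[  77. -189.  163.]
[  74. -186.  164.]
[  77. -177.  159.]
[  70. -192.  159.]
[  73. -192.  142.]
[  75. -189.  133.]
[  74. -191.  122.]
[  74. -193.  112.]
[  72. -195.  104.]
[  75. -191.   92.]
[  72. -185.   98.]
[  73. -184.   87.]
[  72. -189.   72.]
[  69. -196.   63.]
[  73. -196.   39.]
[  72. -189.   40.]
[  71. -191.   30.]
[  14. -170.  129.]
[  12. -162.  123.]
[  12. -154.  127.]
[   5. -169.  128.]
[   8. -155.  126.]
[   2. -171.  126.]
[   9. -146.  124.]
[   1. -167.  122.]
[   7. -145.  124.]
[   7. -139.  123.]
scene 0 372 [610.   0. 165.] [680.  20. 438.]
scene 20 539 [604.  20.  41.] [680.  40. 424.]
scene 40 210 [587.  40.  40.] [678.  60. 361.]
scene 60
[... 245 characters left out ...]
1. 160.  41.] [680. 180. 200.]
scene 198
[  70. -197.  160.]
[  76. -185.  159.]
[  64. -198.  154.]
[  67. -196.  151.]
[  73. -190.  149.]
[  74. -185.  149.]
[  73. -187.  143.]
[  72. -191.  136.]
[  72. -190.  134.]
[  71. -193.  127.]
[  72. -194.  122.]
[  73. -190.  120.]
[  72. -193.  115.]
[  67. -191.  114.]
[  74. -189.  109.]
[  73. -192.  103.]
[  71. -194.   98.]
[  74. -187.   95.]
[  69. -195.   86.]
[  10. -167.  127.]
[  12. -166.  124.]
[  19. -169.  114.]
[  12. -159.  122.]
[  10. -151.  125.]
[  -2. -164.  119.]
[   3. -161.  116.]
[   3. -155.  116.]
[   6. -138.  121.]
[  74. -184.   42.]
[  75. -175.   44.]
[  68. -195.   30.]
[  68. -190.   30.]
[  73. -191.   23.]
```

step_arm(deltas=[[[0.5,14,35,2,0,0,0.124],[0.5,14,35,2,0,0,0.124],[0.5,14,35,2,0,0,0.124],[0.5,14,35,2,0,0,0.124],[0.5,14,35,2,0,0,0.124],[0.5,14,35,2,0,0,0.124],[0.5,14,35,2,0,0,0.124],[0.5,14,35,2,0,0,0.124],[0.5,14,35,2,0,0,0.124],[0.5,14,35,2,0,0,0.124]]])

```text
clock: 0.93
eef_pos: [384.1, -250.7, 259.3]
tool_rot: [-3.141, 0.0, 1.631]
force: [0.2, -0.2, 0.7]
width: 42.4
```

step_arm(deltas=[[[0.5,13,34,0,0,0,0.121],[0.5,13,34,0,0,0,0.121],[0.5,13,34,0,0,0,0.121],[0.5,13,34,0,0.046,-0.102,0],[0.5,13,34,0,0.046,-0.102,0],[0.5,13,34,0,0.046,-0.102,0],[0.5,13,34,0,0.046,-0.102,0],[0.5,13,34,0,0.046,-0.102,0],[0.5,13,34,0,0.046,-0.102,0],[0.5,13,34,0,0.046,-0.102,0]]])

```text
clock: 1.77
eef_pos: [474.2, 14.9, 259.7]
tool_rot: [2.659, -0.04, 2.009]
force: [0.8, -0.1, 0.2]
width: 43.0
```

```bash
cat >> h.py <<'E'
from scipy.spatial.transform import Rotation as Ro
def rep():
    s=ctrl.read_state(); R=Ro.from_euler("xyz",s["tool_rot"]).as_matrix()
    print("t",round(s["clock"],2),"q",s["qpos"].round(2),"pos",s["eef_pos"].round(1),"box",w2b(s["eef_pos"]).round(1),"F",s["force"].round(1),"T",s["torque"].round(2),"w",round(s["width"],1))
    B=np.array([EX,EY,[0,0,1]]); print("tool axes in box (cols x,y,z)\n",(B@R).round(3)); return s,R
E
python3 - <<'E'
from h import *
s,R=rep()
E
```

```text
t 1.77 q [ 0.49  0.25 -0.47  2.31 -0.64  0.23  1.08] pos [474.2  14.9 259.7] box [-178.2 -249.6  220.2] F [ 0.8 -0.1  0.2] T [-0.24  0.5   0.02] w 43.0
tool axes in box (cols x,y,z)
 [[-0.014  0.886  0.463]
 [ 0.999 -0.006  0.042]
 [ 0.04   0.463 -0.885]]
```

step_arm(deltas=[[[0.5,19,30,0,0,0,0],[0.5,19,30,0,0,0,0],[0.5,19,30,-5,0,0,0],[0.5,19,30,-10,0,0,0],[0.5,19,30,-10,0,0,0],[0.5,0,0,0,0,0,0],[0.5,0,0,0,0,0,0]]])

```text
clock: 2.35
eef_pos: [543.4, 127.2, 238.1]
tool_rot: [2.664, -0.045, 2.017]
force: [-0.6, -1.2, -0.4]
width: 43.0
```

```bash
python3 - <<'E'
from h import *
s,R=rep()
E
```

```text
t 2.35 q [-0.27  0.36  0.11  2.19 -1.    0.24  1.21] pos [543.4 127.2 238.1] box [ -68.9 -175.7  198.6] F [-0.6 -1.2 -0.4] T [-0.31  0.44  0.03] w 43.0
tool axes in box (cols x,y,z)
 [[-0.022  0.888  0.459]
 [ 0.999 -0.002  0.05 ]
 [ 0.045  0.459 -0.887]]
```

step_arm(deltas=[[[0.5,13,19,-5,0,0,0],[0.5,13,19,-5,0,0,0],[0.5,0,0,0,0,0,0],[0.5,0,0,0,0,0,0]]])

```text
clock: 2.68
eef_pos: [570.2, 159.7, 228.7]
tool_rot: [2.663, -0.045, 2.007]
force: [0.1, -0.7, 1.1]
width: 42.7
```

```bash
python3 - <<'E'
from h import *
s,R=rep()
E
```

```text
t 2.68 q [-0.38  0.42  0.18  2.13 -1.03  0.24  1.16] pos [570.2 159.7 228.7] box [ -31.1 -157.1  189.2] F [ 0.1 -0.7  1.1] T [-0.23  0.38  0.01] w 42.7
tool axes in box (cols x,y,z)
 [[-0.012  0.888  0.46 ]
 [ 0.999 -0.01   0.046]
 [ 0.045  0.46  -0.887]]
```

step_arm(deltas=[[[0.5,6,3.5,-13,0,0,0],[0.5,6,3.5,-13,0,0,0],[0.5,6,3.5,-13,0,0,0],[0.5,6,3.5,-13,0,0,0],[0.5,0,0,0,0,0,0]]])

```text
clock: 3.1
eef_pos: [601.5, 172.0, 188.6]
tool_rot: [2.687, -0.049, 2.007]
force: [-0.3, -0.9, 0.3]
width: 42.4
```

```bash
cat > look.py <<'E'
from h import *
import sys
k=sys.argv[1]; rep(); ims=[]
for n,(x0,y0) in {"scene":(150,150),"top":(150,110)}.items():
    p,d=ctrl.get_image(n); np.savez(f"{n}{k}.npz",p=p,d=d)
    ims.append(cv2.resize(p[y0:y0+130,x0:x0+130,::-1],None,fx=3,fy=3,interpolation=cv2.INTER_CUBIC))
cv2.imwrite(f"pics/look{k}.png",np.hstack(ims))
E
python3 look.py 2
```

```text
t 3.1 q [-0.37  0.53  0.16  2.07 -1.1   0.23  1.22] pos [601.5 172.  188.6] box [   2.5 -158.8  149.1] F [-0.3 -0.9  0.3] T [-0.21  0.39 -0.01] w 42.4
tool axes in box (cols x,y,z)
 [[-0.012  0.899  0.438]
 [ 0.999 -0.011  0.05 ]
 [ 0.049  0.438 -0.897]]
```

View pics/look2.png

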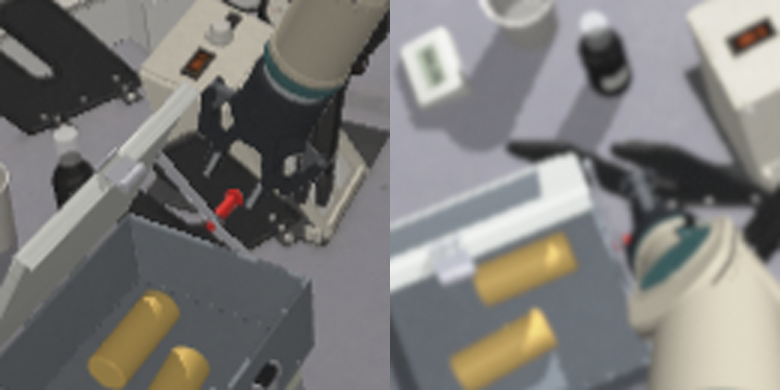

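step_arm(deltas=[[[0.5,-3,0,0,-0.043,0.096,0],[0.5,0,0,0,0,0,0],[0.5,1.5,3,-7,0,0,0],[0.5,1.5,3,-7,0,0,0],[0.5,0,0,0,0,0,0]]])

```text
clock: 3.62
eef_pos: [601.6, 183.7, 172.6]
tool_rot: [2.752, -0.06, 2.011]
force: [-0.2, 0.5, 0.0]
width: 42.8
```

```bash
python3 - <<'E'
from h import *
s,R=rep()
E
```

```text
t 3.62 q [-0.48  0.58  0.29  2.01 -1.01  0.34  1.1 ] pos [601.6 183.7 172.6] box [   7.4 -148.2  133.1] F [-0.2  0.5  0. ] T [-0.18  0.39 -0.02] w 42.8
tool axes in box (cols x,y,z)
 [[-0.016  0.925  0.379]
 [ 0.998 -0.007  0.061]
 [ 0.06   0.379 -0.923]]
```

step_arm(deltas=[[[0.5,1.5,0,-8,0,0,0],[0.5,2,-0.5,-9,0,0,0],[0.5,2,-0.5,-9,0,0,0],[0.5,0,0,0,0,0,0],[0.5,0,0,0,0,0,0]]])

```text
clock: 4.03
eef_pos: [608.2, 180.9, 147.8]
tool_rot: [2.752, -0.059, 2.009]
force: [0.0, 0.2, 0.8]
width: 42.9
```

```bash
python3 look.py 3
```

```text
t 4.03 q [-0.4   0.62  0.19  2.02 -1.05  0.27  1.16] pos [608.2 180.9 147.8] box [  12.2 -153.5  108.3] F [0.  0.2 0.8] T [-0.22  0.35 -0.03] w 42.9
tool axes in box (cols x,y,z)
 [[-0.014  0.925  0.379]
 [ 0.998 -0.01   0.059]
 [ 0.059  0.38  -0.923]]
```

View pics/look3.png

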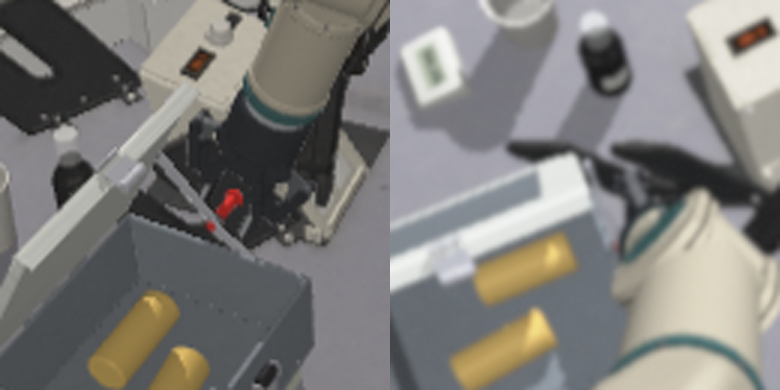

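step_arm(deltas=[[[0.3,0,0,0,0,0,0],[0.2,0,0,0,0,0,0],[0,0,0,0,0,0,0],[0,0,0,0,0,0,0],[0,0,0,0,0,0,0]]])

```text
clock: 4.55
eef_pos: [608.7, 181.6, 148.7]
tool_rot: [2.75, -0.057, 2.011]
force: [-2.0, -1.2, 4.2]
width: 9.8
```

```bash
python3 look.py 4
```

```text
t 4.55 q [-0.4   0.62  0.2   2.02 -1.05  0.27  1.16] pos [608.7 181.6 148.7] box [  13.  -153.   109.2] F [-2.  -1.2  4.2] T [-0.28  0.46  0.11] w 9.8
tool axes in box (cols x,y,z)
 [[-0.016  0.925  0.381]
 [ 0.998 -0.007  0.059]
 [ 0.057  0.381 -0.923]]
```

View pics/look4.png

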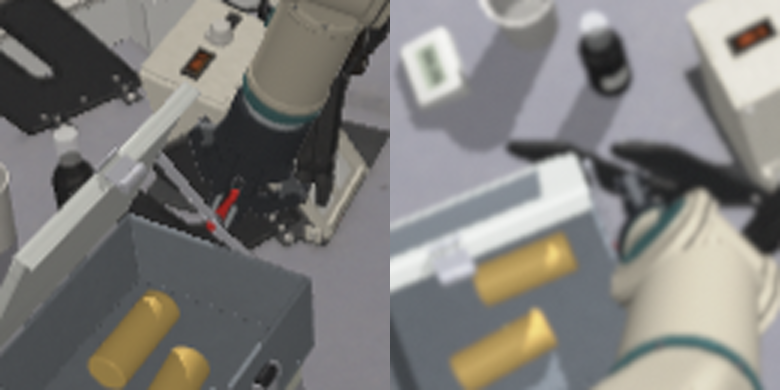

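step_arm(deltas=[[[0,-3,-1.4,3.8,0,0,0],[0,-3,-1.4,3.8,0,0,0],[0,-3,-1.3,3.6,0,0,0],[0,-3,-1.3,3.4,0,0,0],[0,0,0,0,0,0,0]]])

```text
clock: 5.07
eef_pos: [596.5, 176.0, 163.7]
tool_rot: [2.75, -0.057, 2.01]
force: [-0.3, -0.2, 0.8]
width: 9.8
```

```bash
python3 - <<'E'
from h import *
s,R=rep()
E
```

```text
t 5.07 q [-0.42  0.58  0.23  2.04 -1.03  0.29  1.14] pos [596.5 176.  163.7] box [  -0.4 -153.1  124.2] F [-0.3 -0.2  0.8] T [-0.07  0.04  0.08] w 9.8
tool axes in box (cols x,y,z)
 [[-0.015  0.925  0.381]
 [ 0.998 -0.008  0.059]
 [ 0.057  0.381 -0.923]]
```

step_arm(deltas=[[[0,-3.5,-1.6,3,0,0,0],[0,-3.5,-1.6,3,0,0,0],[0,-3.7,-1.7,2.7,0,0,0],[0,-3.7,-1.7,2.5,0,0,0],[0,0,0,0,0,0,0]]])

```text
clock: 5.48
eef_pos: [582.6, 169.7, 175.1]
tool_rot: [2.749, -0.057, 2.01]
force: [1.3, 0.9, 3.3]
width: 10.0
```

```bash
python3 look.py 5
```

```text
t 5.48 q [-0.43  0.54  0.24  2.07 -1.02  0.29  1.14] pos [582.6 169.7 175.1] box [ -15.7 -153.1  135.6] F [1.3 0.9 3.3] T [ 0.14 -0.21  0.12] w 10.0
tool axes in box (cols x,y,z)
 [[-0.015  0.924  0.382]
 [ 0.998 -0.008  0.059]
 [ 0.057  0.382 -0.922]]
```

View pics/look5.png

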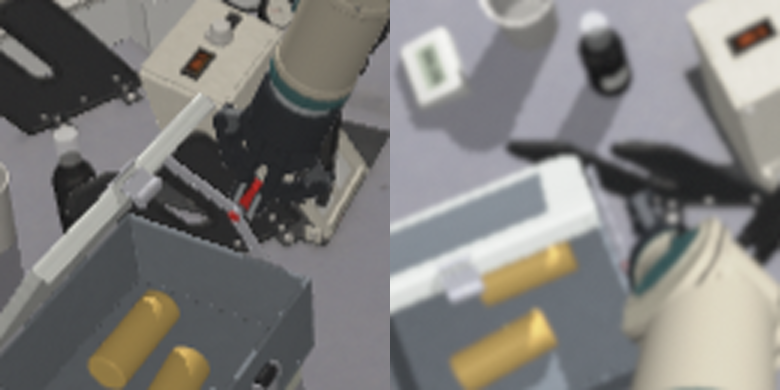

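step_arm(deltas=[[[0.2,0,0,0,0,0,0],[0.4,0,0,0,0,0,0],[0.4,0,0,0,0,0,0],[0.4,-3.3,-2.1,9,0,0,0],[0.4,-3.3,-2.1,9,0,0,0],[0.4,-3.3,-2.1,9,0,0,0],[0.4,-3.3,-2.1,9,0,0,0],[0.4,-3.3,-2.1,9,0,0,0],[0.4,-3.3,-2.1,9,0,0,0],[0.4,-7,-15,15,0,0,0]]])

```text
clock: 6.42
eef_pos: [554.2, 144.0, 241.9]
tool_rot: [2.754, -0.059, 2.014]
force: [-0.2, 0.2, 0.0]
width: 34.0
```

```bash
python3 look.py 6
```

```text
t 6.42 q [-0.54  0.41  0.43  2.08 -0.84  0.44  0.99] pos [554.2 144.  241.9] box [ -52.2 -164.9  202.4] F [-0.2  0.2  0. ] T [-0.21  0.34  0.04] w 34.0
tool axes in box (cols x,y,z)
 [[-0.019  0.926  0.377]
 [ 0.998 -0.005  0.061]
 [ 0.059  0.377 -0.924]]
```

View pics/look6.png

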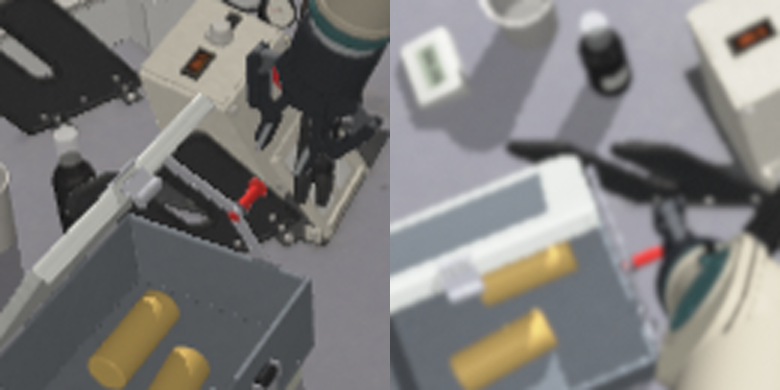

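```bash
python3 - <<'E'
from h import *
for n in ("top","scene"):
    f=np.load(n+"6.npz"); b=w2b(cloud(n,f["d"]).reshape(-1,3)); P=f["p"].reshape(-1,3).astype(int)
    for lo,hi in((-100,-60),(-50,-30),(-20,20),(30,60),(70,110)):
        m=(b[:,0]>-40)&(b[:,0]<110)&(b[:,1]>lo)&(b[:,1]<hi)&(b[:,2]>110)&(b[:,2]<320)&(P.min(1)>120)
        q=b[m]; 
        if len(q)>10:
            i=np.argmax(q[:,2]); print(n,lo,hi,m.sum(),"zmax",np.percentile(q[:,2],98).round(1),"xmin",np.percentile(q[:,0],2).round(1))
    m=(b[:,0]>20)&(b[:,0]<100)&(abs(b[:,1])<100)&(b[:,2]>130)&(b[:,2]<280)
    q=b[m]
    if n=="top": 
        a=np.polyfit(q[:,0],q[:,2],1); print("outer slope deg",np.degrees(np.arctan(a[0])),"z at x=60",np.polyval(a,60),m.sum())
    m=(abs(b[:,1])<25)&(b[:,2]>240)&(b[:,0]<70)&(b[:,0]>-40)
    print(n,"handle z",b[m].round()[::12].tolist())
E
```

```text
top -100 -60 402 zmax 289.7 xmin -10.8
top -50 -30 204 zmax 288.8 xmin -11.3
top -20 20 480 zmax 293.6 xmin -25.2
top 30 60 308 zmax 288.4 xmin -11.2
top 70 110 408 zmax 288.4 xmin -11.4
outer slope deg -57.434471552316296 z at x=60 200.55443611109092 1060
top handle z [[35.0, -18.0, 240.0], [25.0, -18.0, 256.0], [18.0, -22.0, 265.0], [14.0, -22.0, 271.0], [15.0, -14.0, 269.0], [19.0, -1.0, 264.0], [27.0, 17.0, 253.0], [4.0, -15.0, 288.0], [14.0, 4.0, 272.0], [-2.0, -25.0, 285.0], [2.0, -7.0, 291.0], [15.0, 17.0, 270.0], [-2.0, -12.0, 287.0], [2.0, 8.0, 295.0], [-6.0, -17.0, 281.0], [-1.0, 5.0, 288.0], [-10.0, -21.0, 282.0], [-3.0, 4.0, 287.0], [2.0, 23.0, 286.0], [-9.0, -3.0, 283.0], [-7.0, 10.0, 289.0], [-2.0, 25.0, 285.0], [-12.0, -1.0, 280.0], [-11.0, 12.0, 287.0], [-21.0, -14.0, 281.0], [-19.0, -0.0, 286.0], [-15.0, 10.0, 279.0], [-11.0, 25.0, 277.0], [-21.0, 11.0, 284.0], [-25.0, 4.0, 277.0]]
scene -100 -60 86 zmax 288.2 xmin -14.2
scene -50 -30 48 zmax 288.5 xmin -13.8
scene -20 20 161 zmax 292.3 xmin -26.1
scene 30 60 79 zmax 286.6 xmin -13.5
scene 70 110 122 zmax 286.3 xmin -14.3
scene handle z [[2.0, -25.0, 284.0], [-4.0, -20.0, 283.0], [-2.0, 1.0, 293.0], [-1.0, -0.0, 288.0], [-2.0, 2.0, 287.0], [-2.0, 6.0, 287.0], [-23.0, -13.0, 280.0], [-16.0, -2.0, 282.0], [-7.0, 10.0, 285.0], [-27.0, -11.0, 276.0], [-17.0, 0.0, 278.0], [-7.0, 14.0, 282.0], [-28.0, -5.0, 275.0], [-22.0, 7.0, 278.0], [-19.0, 15.0, 281.0], [-14.0, 18.0, 278.0], [-27.0, 15.0, 277.0]]
```

step_arm(deltas=[[[0.2,0,-5,30,0,0,0],[0,0,-5,30,0,0,0],[0,0,0,30,0,0,0],[0,0,0,30,0,0,0],[0,0,0,25,-0.04,0.09,0],[0,0,0,0,-0.04,0.09,0],[0,0,0,0,-0.04,0.09,0],[0,0,0,0,-0.04,0.09,0],[0,0,0,0,0,0,0]]])

```text
clock: 7.27
eef_pos: [557.8, 135.4, 384.0]
tool_rot: [-3.138, -0.061, 1.991]
force: [-0.3, 1.0, 0.4]
width: -0.1
```

```bash
python3 - <<'E'
from h import *
s,R=rep()
E
```

```text
t 7.27 q [-0.7   0.47  0.72  1.52 -0.37  1.3   0.5 ] pos [557.8 135.4 384. ] box [ -52.4 -174.2  344.5] F [-0.3  1.   0.4] T [ 0.03 -0.06 -0.01] w -0.1
tool axes in box (cols x,y,z)
 [[ 0.004  1.    -0.003]
 [ 0.998 -0.003  0.061]
 [ 0.061 -0.004 -0.998]]
```

step_arm(deltas=[[[0,3,28.7,0,0,0,0],[0,3,28.7,0,0,0,0],[0,3,28.7,0,0,0,0],[0,3,28.7,0,0,0,0],[0,3,28.7,0,0,0,0],[0,3,28.7,0,0,0,0],[0,3,28.7,0,0,0,0],[0,0,0,0,0,0,0]]])

```text
clock: 7.93
eef_pos: [574.9, 341.1, 384.3]
tool_rot: [3.14, -0.067, 1.996]
force: [-0.9, 2.1, -1.1]
width: -0.1
```

```bash
python3 look.py 7
```

```text
t 7.93 q [-0.89  0.62  0.68  1.26 -0.45  1.4   0.2 ] pos [574.9 341.1 384.3] box [ 47.8   6.3 344.8] F [-0.9  2.1 -1.1] T [ 0.01  0.01 -0.01] w -0.1
tool axes in box (cols x,y,z)
 [[-0.001  1.     0.002]
 [ 0.998  0.001  0.067]
 [ 0.067  0.002 -0.998]]
```

View pics/look7.png

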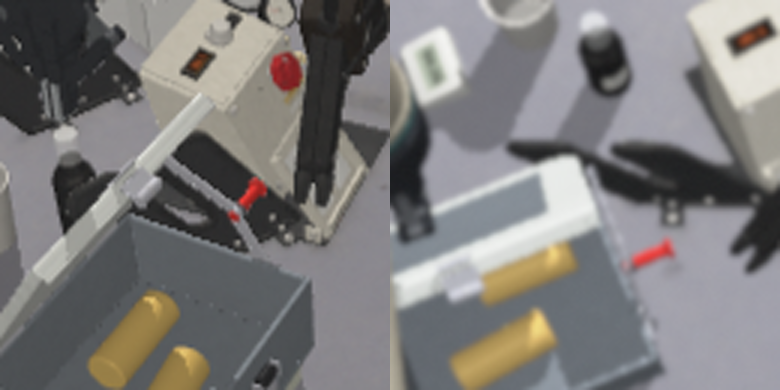

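step_arm(deltas=[[[0,0,0,-17,0,0,0],[0,0,0,-17,0,0,0],[0,0,0,-17,0,0,0],[0,0,0,-17,0,0,0],[0,-5,-2,0,0,0,0],[0,-5,-2,0,0,0,0],[0,0,0,0,0,0,0]]])

```text
clock: 8.62
eef_pos: [566.2, 327.6, 320.0]
tool_rot: [3.139, -0.062, 1.986]
force: [0.9, 0.2, 0.3]
width: -0.0
```

```bash
python3 look.py 8
```

```text
t 8.62 q [-0.9   0.64  0.67  1.42 -0.47  1.24  0.24] pos [566.2 327.6 320. ] box [ 34.4  -2.4 280.5] F [0.9 0.2 0.3] T [-0.06 -0.03  0.06] w -0.0
tool axes in box (cols x,y,z)
 [[ 0.009  1.     0.003]
 [ 0.998 -0.009  0.062]
 [ 0.062  0.002 -0.998]]
```

View pics/look8.png

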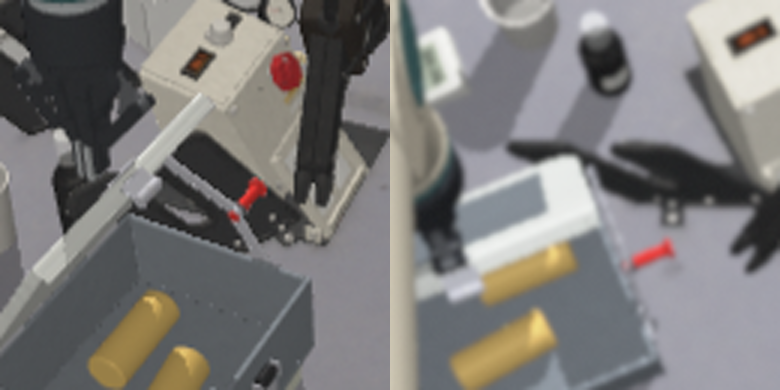

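step_arm(deltas=[[[0,-5.5,-2.5,-2.2,0,0,0],[0,-5.5,-2.5,-2.2,0,0,0],[0,-5.5,-2.5,-2.2,0,0,0],[0,-5.8,-2.6,-4.6,0,0,0],[0,-5.8,-2.6,-4.6,0,0,0]]])

```text
clock: 9.13
eef_pos: [538.8, 316.2, 303.7]
tool_rot: [3.138, -0.062, 1.987]
force: [0.1, 0.9, 3.1]
width: 0.3
```

```bash
python3 look.py 9
```

```text
t 9.13 q [-0.93  0.6   0.67  1.53 -0.46  1.16  0.26] pos [538.8 316.2 303.7] box [  4.7  -1.6 264.2] F [0.1 0.9 3.1] T [-0.02 -0.2  -0.03] w 0.3
tool axes in box (cols x,y,z)
 [[ 0.008  1.     0.004]
 [ 0.998 -0.008  0.061]
 [ 0.061  0.004 -0.998]]
```

View pics/look9.png

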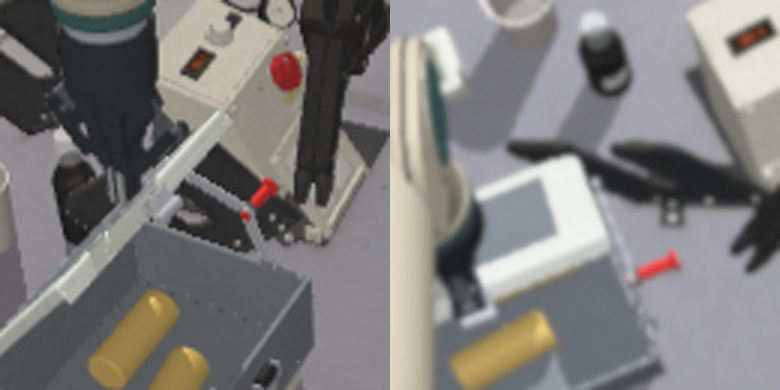

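step_arm(deltas=[[[0,-6.4,-2.9,-4.7,0,0,0],[0,-6.4,-2.9,-4.7,0,0,0],[0,-6,-2.7,-4.7,0,0,0],[0,-5,-2.3,-6.3,0,0,0],[0,-5,-2.3,-6.3,0,0,0],[0,-5,-2.3,-6.3,0,0,0],[0,-5,-2.3,-6.3,0,0,0],[0,-5,-2.3,-6.3,0,0,0],[0,-5,-2.3,-6.3,0,0,0]]])

```text
clock: 9.98
eef_pos: [489.7, 294.0, 250.4]
tool_rot: [3.139, -0.061, 1.987]
force: [2.2, 1.0, 1.1]
width: 0.1
```

```bash
python3 look.py 10
```

```text
t 9.98 q [-0.97  0.57  0.65  1.75 -0.49  0.97  0.31] pos [489.7 294.  250.4] box [-49.2  -1.6 210.9] F [2.2 1.  1.1] T [ 0.13 -0.44 -0.05] w 0.1
tool axes in box (cols x,y,z)
 [[ 0.008  1.     0.003]
 [ 0.998 -0.008  0.061]
 [ 0.061  0.002 -0.998]]
```

View pics/look10.png

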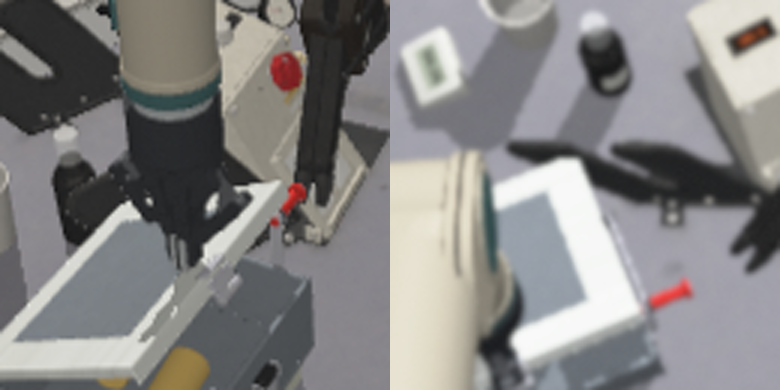

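step_arm(deltas=[[[0,-3,-1.4,-7,0,0,0],[0,-3,-1.4,-7,0,0,0],[0,-3,-1.4,-7,0,0,0],[0,-3,-1.4,-7,0,0,0],[0,-3,-1.4,-7,0,0,0],[0,-3,-1.4,-7,0,0,0],[0,-2,-0.9,-6.5,0,0,0],[0,-2,-0.9,-6.5,0,0,0],[0,-1.5,-0.7,-6.5,0,0,0],[0,-1.5,-0.7,-6.5,0,0,0]]])

```text
clock: 10.92
eef_pos: [464.8, 282.3, 182.5]
tool_rot: [3.14, -0.061, 1.987]
force: [0.8, 1.3, 0.9]
width: -0.2
```

```bash
python3 look.py 11
```

```text
t 10.92 q [-0.94  0.62  0.59  1.89 -0.56  0.79  0.39] pos [464.8 282.3 182.5] box [-76.7  -2.  143. ] F [0.8 1.3 0.9] T [ 0.07 -0.22  0.01] w -0.2
tool axes in box (cols x,y,z)
 [[ 0.008  1.     0.002]
 [ 0.998 -0.008  0.061]
 [ 0.061  0.002 -0.998]]
```

View pics/look11.png

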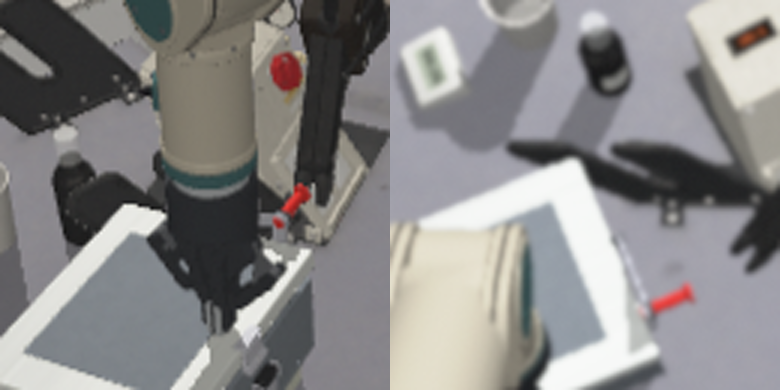

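step_arm(deltas=[[[0,-1,-0.4,-4,0,0,0],[0,-0.5,-0.2,-4,0,0,0],[0,-0.5,-0.2,-3,0,0,0],[0,0,0,-3,0,0,0]]])

```text
clock: 11.35
eef_pos: [462.9, 281.5, 170.7]
tool_rot: [3.14, -0.063, 1.987]
force: [-5.4, -2.6, 21.9]
width: 0.3
```

step_arm(deltas=[[[0,0,0,-3,0,0,0],[0,0,0,-3,0,0,0]]])

```text
clock: 11.52
eef_pos: [462.2, 281.2, 163.9]
tool_rot: [3.141, -0.063, 1.987]
force: [-1.1, -0.6, 2.5]
width: -0.0
```

step_arm(deltas=[[[0,0,0,-2,0,0,0],[0,0,0,-2,0,0,0]]])

```text
clock: 11.68
eef_pos: [462.6, 281.5, 159.5]
tool_rot: [3.141, -0.062, 1.987]
force: [-6.3, -3.1, 29.1]
width: -0.3
```

step_arm(deltas=[[[0,0,0,-1.5,0,0,0]]])

```text
clock: 11.77
eef_pos: [462.6, 281.5, 159.4]
tool_rot: [3.141, -0.064, 1.987]
force: [-8.6, -4.2, 34.7]
width: -0.0
```

step_arm(deltas=[[[0,0,0,3,0,0,0],[0,0,0,10,0,0,0],[0,0,0,25,0,0,0],[0,0,0,30,0,0,0],[0,0,0,30,0,0,0],[0,0,-20,20,0,0,0],[0,0,-36,10,0,0,0],[0,0,-36,0,0,0,0],[0,0,-36,0,0,0,0],[0,0,-36,0,0,0,0]]])

```text
clock: 12.6
eef_pos: [462.8, 116.3, 286.1]
tool_rot: [3.139, -0.061, 1.988]
force: [0.1, 0.2, -0.2]
width: -0.1
```

step_arm(deltas=[[[0,0,-36,0,0,0,0],[0,0,-36,0,0,0,0],[0,0,-36,0,0,0,0],[0,0,-36,0,0,0,0],[0,0,0,0,0,0,0]]])

```text
clock: 13.02
eef_pos: [462.6, -34.8, 286.6]
tool_rot: [3.14, -0.056, 1.976]
force: [-0.1, -0.6, -0.9]
width: 0.3
```

```bash
python3 - <<'E'
from h import *
rep()
for n in("scene","top"):
    p,d=ctrl.get_image(n); cv2.imwrite(f"pics/{n}12.png",p[:,:,::-1]); c=cloud(n,d)
    b=w2b(c); m=(abs(b[...,0])<108)&(abs(b[...,1])<122)&(b[...,2]>90)&(b[...,2]<150)
    q=b[m]; print(n,m.sum(),"z pct",np.percentile(q[:,2],[2,25,50,75,98]).round(1))
    for lo,hi in((-100,-80),(-50,50),(60,100)):
        k=(q[:,0]>lo)&(q[:,0]<hi)&(abs(q[:,1])>30); print(lo,hi,np.median(q[k][:,2]).round(1) if k.any() else None)
    P=p.astype(int)
    for nm,mm in(("red",(P[...,0]>140)&(P[...,1]<70)&(P[...,2]<70)),("blue",(P[...,2]>140)&(P[...,0]<70)&(P[...,1]<130)),("amber",(P[...,0]>150)&(P[...,1]>100)&(P[...,2]<80)&(P[...,0]-P[...,1]>30))):
        P0=np.load(n+"0.npz")["p"].astype(int)
        k,l,s,ce=cv2.connectedComponentsWithStats(mm.astype(np.uint8))
        print(n,nm,[(ce[i].round(1).tolist(),int(s[i,4])) for i in range(1,k) if s[i,4]>20 and 200<ce[i][0]<400])
E
```

```text
t 13.02 q [-0.48  0.39  0.75  1.95 -0.38  0.97  0.86] pos [462.6 -34.8 286.6] box [-209.2 -290.1  247.1] F [-0.1 -0.6 -0.9] T [-0.09 -0.06  0.03] w 0.3
tool axes in box (cols x,y,z)
 [[ 0.019  1.     0.003]
 [ 0.998 -0.019  0.056]
 [ 0.056  0.002 -0.998]]
scene 5563 z pct [ 97.5 110.  111.2 112.6 115.2]
-100 -80 110.8
-50 50 111.3
60 100 110.9
scene red [([312.5, 201.9], 145), ([246.9, 214.9], 37)]
scene blue [([320.1, 228.8], 175)]
scene amber [([262.3, 30.6], 59), ([378.7, 154.6], 2280)]
top 6526 z pct [108.3 112.1 113.7 115.3 118.8]
-100 -80 113.4
-50 50 113.9
60 100 113.3
top red []
top blue []
top amber []
```

View pics/scene12.png

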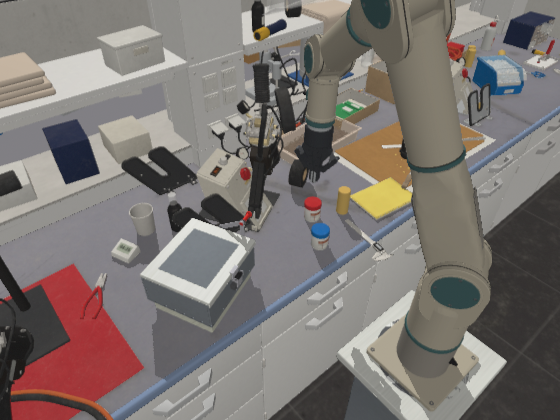

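View pics/top12.png

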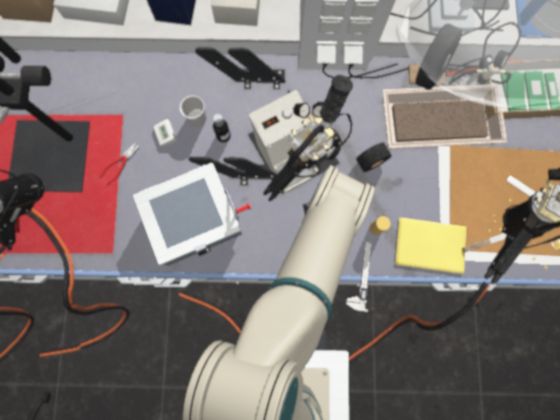

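```bash
python3 -c "
from cell import ctrl
print(ctrl.finish_job())"
```

```text
the job is handed in; nothing more can be done
None
```

The box is shut, and I handed the job in at about 13 s of the 48 s allowed; `finish_job` gave no verdict.

**What I did:**
1. I gripped the red knob with the tool leaning back and lifted it about 39 mm up and towards the front.
2. I let go. The knee stayed unlocked, with the lid still up at about 57°.
3. I lowered the lid with closed fingertips on its outer face, at about 0.1 m/s. It did not slam.
4. I pressed the front edge down. The force rose to about 22 N at the catch, dropped to 2.5 N as the lid snapped past, then rose to about 35 N against the fully shut stop.

**Last checks:**
- **Lid:** In both views its front and rear are at the same height to within 0.1 mm (about 111 mm in one view and 113 mm in the other, against 112 mm expected). The fingertips bottomed out at 111.9 mm.
- **Jars and slug:** The red jar's lid is at the same pixel as at the start in the scene view. The blue jar and the slug look unmoved in that view, but I did not measure them against the start. In the last top view the arm hid both jars, so that view could not confirm them.
- **Robot:** The gripper is well clear of the box and the force reading is about zero.

**What went differently:** Joint limits held the tool's lean to about 22° instead of the 45° I planned. Nothing was touched because of it.

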